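Index a square cover plate on its turning post and clamp it under the drill bush

TASK

On the drilling jig, turn the square brass plate a quarter turn clockwise (seen from above) by pushing it round against the rubber-sleeved post, then slide it home into the corner between the guide rail and the end stop, so that its blue-marked corner lies under the drill bush. Finally push the side clamp in by its handle until its foot holds the plate snugly against the rail. Keep the plate flat on the jig, push gently all the time (no more than about 20 N on the plate), and leave the things round the jig alone.

Things in the scene. Friction and masses are not known exactly. Their poses are not given: they have to be found in the camera images.
- jig: drilling jig with a grey steel bed, fixed on the desk; its place and yaw vary. Origin: on the desk, below the centre of the seated plate; x away from the robot, y left (turned by its yaw), z up; below, mm in this frame. The bed's top is at z = 12, it spans x -172 to 90, y -64 to 162. The seated plate's centre lies on the origin, its x axis along the jig's -y
- rail_face (a point): middle of the inner face of the guide rail, a steel bar along the jig's x on the right: jig frame x = -33, y = -48, z = 21 mm. The rail runs from x = -128 to 62, its top is at z = 30 mm. To the right of the jig stands a tall milling machine (world x 0.43 to 0.75, y -0.15 to 0.08 m): pass in front of it, close to the robot; to the left, a key cutting machine (x below 0.5, y above 0.43 m)
- stop_face (a point): middle of the near face of the end stop, a steel bar across the far end: jig frame x = 48, y = 8, z = 21 mm. It runs from y = -28 to 44, its top is at z = 30 mm
- post: fixed round post with a black rubber sleeve (it grips the plate's edge), 14 mm in diameter, 34 mm tall, on the bed at x = -150, y = 36 mm in the jig's frame; origin at its foot. The plate is turned about it
- plate: loose square brass plate, 96 x 96 x 12 mm, about 0.65 kg, flat on the bed (oiled: it slides easily), too wide to grip. Origin: centre of its underside. At the start its axes are within 0.1 rad of the jig's and it lies left of the post, 8 to 30 mm clear; the post faces its right side, 9 to 27 mm from its near right corner. A 34 mm hole in the middle, holes drilled in three corners
- mark (a point): blue patch with a scribed cross on top of the plate at its undrilled corner: x = 36, y = 36, z = 12 mm in the plate's frame (far left corner at the start, far right corner when home)
- bush (a point): point on the axis of the drill bush, at the height of the plate's top: x = 36, y = -36, z = 24 mm in the jig's frame. The mark belongs here. The bush hangs in a grey arm over x 17 to 85, y -53 to -19 mm, tip 12 mm above this point, top at z = 53 mm
- clamp (a joint): travel of the clamp in m: 0 = drawn back (start), grows to 0.028 as the plunger is pushed along the jig's -y; about 6 N of friction holds it where it is left. Its rubber foot is screwed out by a different amount each time: it meets a seated plate at 8 to 16 mm of travel, which is not measured and must be felt. It should press on the plate with no more than about 30 N
- clamp_handle (a point): upright dark handle of the clamp, 14 mm in diameter from 18 to 36 mm above the bed, under a black ball (22 mm, top 57 mm above the bed). The point is on its axis, 28 mm above the bed; at the start x = 24, y = 139 mm in the jig's frame. The plunger runs through a blue block (x 7 to 41, y 76 to 112, top z = 34 mm); foot tip at y 56 to 64 at the start
- oil_bottle: small white oil bottle with a red spout, 112 mm tall, standing beyond the jig; leave alone
- padlock_40: brass padlock lying to the left of the jig; leave alone
- cylinder_54: lock cylinder lying to the left of the jig; leave alone

How it is judged:
On the way:
1. the plate is part of the way round (25 to 65 degrees) and bears on the post (contact force between plate and post above 0.3 N and angle between the x axis of plate and the x axis of jig, either way round between 0.44 and 1.13 rad), for 0.1 s.
At the end, for the whole second after the job is handed in: the plate lies flat on the bed at rest, within 0.03 rad of square, its mark within 2.5 mm of the bush's axis, and the clamp's foot presses on it with more than 1.5 N (horizontal distance between mark and bush below 0.0025 m and angle between the x axis of plate and the y axis of jig, either way round below 0.03 rad and z of plate in the frame of jig below 0.0135 m and contact force between plate and clamp above 1.5 N and linear speed of plate below 0.01 m/s); the robot touches nothing.
It fails at once if the fingers push on the plate with more than 25 N (contact force between the fingers and plate above 25 N).
It fails at once if the clamp squeezes the plate with more than 35 N (contact force between plate and clamp above 35 N).
It fails at once if the plate is tilted by more than 0.12 rad or lifted by more than 8 mm off the bed (angle between plate's own z axis and vertical above 0.12 rad or z of plate in the frame of jig above 0.02 m).
It fails at once if a bystander is moved by more than 15 mm (distance of any of oil_bottle, padlock_40, cylinder_54 from where it was at the start of the episode above 0.015 m).
It also fails if it takes over 72 s, if anything falls off the work surface, if the arm or the gripper's body presses on something with over 40 N, if the wrist force passes 120 N, or if a joint passes its speed limit or range.

ROBOT

A 7-joint arm with a two-finger parallel gripper is mounted at the origin on a cart in front of the work surface, level with it; the furniture and walls round the work are solid. World frame = base frame: x ahead of the robot, y to its left, z up, the work surface at z = 0. Lengths are in m, angles in rad, forces in N, time in s.
With the tool pointing down it reaches from about 0.4 to 0.85 m from the base axis. Payload 4.5 kg.
Tool frame: the origin (TCP) lies on the centre line of the jaws, within the pads' length; the fingertips stand 14 mm ahead of it and the grasp point (between the pads) lies 5 mm behind it (nose_length is the distance from the TCP to the fingertips, in m); x points along the fingers, y is the direction in which the jaws open and shut, and the axes are right-handed (so a half turn about x gives the same grasp; the last joint's range is limited). The gripper opens to 88 mm and grips with 3 to 60 N. Pads are 18 mm wide; open, the fingers measure 123 mm over their backs; the gripper's body (75 mm by 187 mm) begins 45 mm behind the grasp point.
Start: joints at [-1.24, 0.689, -0.195, 1.565, 0.157, 0.902, -0.215], TCP at [0.183, 0.598, 0.253] pointing down, gripper open.
Joint ranges: [-3.01, 3.01], [-0.46, 2.08], [-1.47, 1.51], [0.13, 2.56], [-1, 4.14], [0.04, 2.09], [-2.66, 2.66]. Speed limits (rad/s): [2.57, 2.57, 3.14, 3.14, 3.14, 3.14, 3.14].

INTERFACE

Orientations are given as a unit quaternion [x, y, z, w].
In Python, from plant import get_state, snapshot, camera_params, finish_job, boxes_of, silhouettes, spot_point, nose_length gives the robot as it stands.
- The arm moves only by the tool apply_moves, never from a script. Its arguments are lists of equal length, an entry for each row: "delta_pos": the shift along the tool's x, y, z in cm, a list of three; "yaw": the turn about the tool's x in rad; "gripper": the opening in per cent of the stroke, from 0 (shut) to 100 (fully open). A call has 1 to 10 rows; each row is the pose to reach, as a shift and turn from the pose measured when the call began, along the tool's axes at that moment; what a row does not reach only later rows make up. A row lasts 1/12 s, in which the tool goes at most 41.7 mm and 7.16 degrees, less where a joint would pass 70% of its speed; a pose out of reach is approached as far as the arm can. A call with a gripper value outside its range is refused whole. The fingers move at their own pace and stop on an object; "force" is the grip in N (left out, the last holds). Time passes only in rows, so rows that repeat a pose let the fingers close. It gives the time, the measured TCP pose, the force and the opening at its end, in the units of the state.
- get_state(): the state, without advancing time (a new reading comes with each control period).
- snapshot(name): name is "scene" or "top" or "wrist"; returns the picture (400x640x3 uint8, red, green, blue); there is no depth.
- camera_params(name): a dict with "fovy" (degrees; the focal length in pixels is half the picture's height over the tangent of half this angle, whatever the lens; pixels are square), "cx", "cy" (the principal point, pixels), "position" and "orientation" of the camera in the world. Camera axes: x right, y down, z forward; pixel columns grow to the right and rows downward; lengths in m; the calibration is good to about 2 mm. A picture is of the moment at which its call begins: read the wrist's pose just before it. camera_params takes no time and is no camera call; for the wrist camera it gives the pose at the moment of the call.
- finish_job(): hands the job in, once; it reports no verdict.
Trained networks look in the newest picture that a camera, given by its name, has taken for a name from the list of things; names that differ only in an ending like _2 or _b are one class to them, and where a whole thing is asked for, a point or a joint stands for the part that bears it (a point fixed in the world has none). Each returns a list of dicts, best first, with "score" (0 to 1); they miss things now and then, are a little off and sometimes report something else, mostly with a low value. They report only what shows in the picture. A call takes as long as a camera call.
- boxes_of(thing, camera): "bbox" ([left, top, width, height] in pixels, round what is visible of it).
- silhouettes(thing, camera): "mask" (400x640 bool, what is visible of it) and "bbox" ([left, top, width, height] in pixels, round what is visible of it).
- spot_point(thing, camera): "pixel" ([column, row] in pixels: a listed point, or the origin of a listed thing).
The state is a dict: "clock": time; "q": joint angles; "qd": joint speeds; "joint_torque": joint torques, N m; "tool_pos": TCP position; "eef_rot": TCP orientation; "contact_force": force on the tool from outside, world axes, zero at the start; "moment": the same for the moment, N m; "opening": opening from 0.0 (shut) to 1.0 (fully open).
Only numpy, scipy, OpenCV 4.12 (cv2) and the standard library are available. Lean on these libraries where they do the work, as an engineer would, in place of code of your own. Each camera call takes 0.05 s, during which the arm holds its last target.

## Working session

There is one attempt and no reset: what is moved stays moved. The work goes in short steps, Python scripts to look and compute and a tool call to move; the robot and the scene stay as the last step left them, time stands still between calls to the robot, and variables do not carry over. Pictures are saved under pics/ and viewed, and the job is handed in when it is done.

Besides the shell and the picture viewer there is one more tool, called after ">>>" as name([rows], argument=value, ...), one row to a line, values as JSON. apply_moves: Moves the arm, as the interface text tells. Its arguments: {"type":"object","properties":{"delta_pos":{"type":"array"},"yaw":{"type":"array"},"gripper":{"type":"array"},"force":{"type":"number"}},"required":["delta_pos","yaw","gripper"]}

```bash
ls; mkdir -p pics; python3 - <<'E'
from plant import *
import cv2
s=get_state(); print({k:s[k] for k in ('clock','tool_pos','eef_rot','contact_force','opening')}, nose_length)
for n in ("scene","top"):
    im=snapshot(n); cv2.imwrite(f'pics/{n}0.png',im[:,:,::-1]); print(n,camera_params(n))
E
```

```text
pics
{'clock': 0.0, 'tool_pos': array([0.18264039, 0.59707512, 0.25190296]), 'eef_rot': array([ 0.10386621,  0.69939592, -0.10517143,  0.69928258]), 'contact_force': array([-0.32124993, -0.21396799, -0.16621417]), 'opening': 1.0031167066445608} 0.014
scene {'fovy': 47.40994100056031, 'cx': 317.0932342109354, 'cy': 202.83574790124143, 'position': array([ 0.14450885, -0.41902763,  0.44841215]), 'orientation': array([ 0.81198204, -0.24114228,  0.16171267, -0.50634432])}
top {'fovy': 53.34255503945829, 'cx': 324.2665973193838, 'cy': 200.22094135996102, 'position': array([0.55782644, 0.24868246, 0.92216946]), 'orientation': array([-0.70074785,  0.71211252, -0.02649179,  0.03385834])}
```

View pics/top0.png

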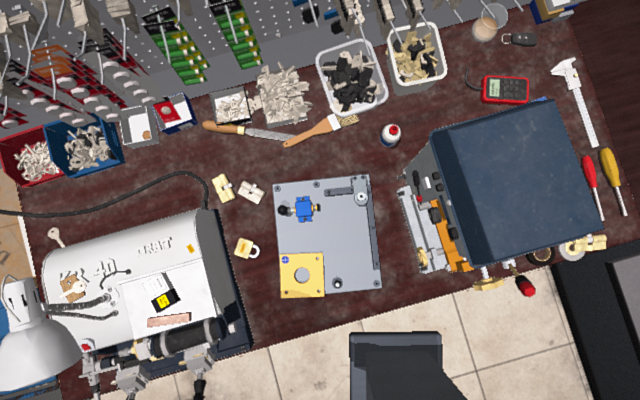

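View pics/scene0.png

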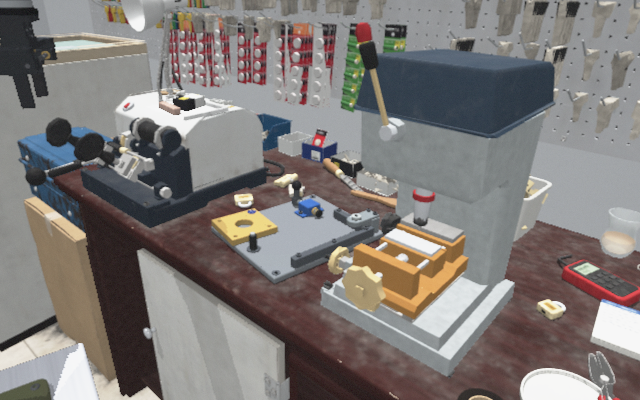

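```bash
cat > h.py <<'E'
from plant import *
import numpy as np, cv2
from scipy.spatial.transform import Rotation as R
def cam(n):
    p=camera_params(n); f=200/np.tan(np.radians(p['fovy'])/2)
    return np.array([[f,0,p['cx']],[0,f,p['cy']],[0,0,1]]),np.array(p['position']),R.from_quat(p['orientation']).as_matrix()
def back(px,z,c):
    K,p,M=c; px=np.atleast_2d(px).astype(float)
    d=(M@np.linalg.inv(K)@np.c_[px,np.ones(len(px))].T).T
    return p+d*((z-p[2])/d[:,2])[:,None]
def proj(X,c):
    K,p,M=c; q=(K@(M.T@(np.atleast_2d(X)-p).T)).T
    return q[:,:2]/q[:,2:]
E
python3 - <<'E'
from h import *
im=snapshot('top'); c=cam('top')
for t,z in dict(jig=0,rail_face=.021,stop_face=.021,post=.012,plate=.012,mark=.024,bush=.024,clamp_handle=.04,oil_bottle=0,padlock_40=0,cylinder_54=0).items():
    for r in spot_point(t,'top')[:2]: print(t,round(r['score'],2),np.round(r['pixel'],1),np.round(back(r['pixel'],z,c)[0],4))
cv2.imwrite('pics/top_z.png',cv2.resize(im[165:305,210:400,::-1],None,fx=4,fy=4,interpolation=cv2.INTER_CUBIC))
E
```

```text
jig 0.79 [343.3 216.3] [0.5987 0.2142 0.    ]
rail_face 0.79 [369.1 224.1] [0.5793 0.1571 0.021 ]
stop_face 0.67 [282.4 208.1] [0.6186 0.3528 0.021 ]
stop_face 0.65 [356.4 196.6] [0.6421 0.1844 0.021 ]
post 0.65 [339.6 279.8] [0.4551 0.2258 0.012 ]
post 0.5 [285.6 211.6] [0.6111 0.3466 0.012 ]
plate 0.82 [303.  273.5] [0.4704 0.3082 0.012 ]
mark 0.83 [284.8 257.7] [0.5071 0.3478 0.024 ]
bush 0.72 [360.7 197.9] [0.6387 0.1749 0.024 ]
clamp_handle 0.65 [282.1 210.2] [0.6127 0.3513 0.04  ]
oil_bottle 0.55 [386.1 136.5] [0.7849 0.1099 0.    ]
padlock_40 0.53 [246.9 246.5] [0.5326 0.4378 0.    ]
```

View pics/top_z.png

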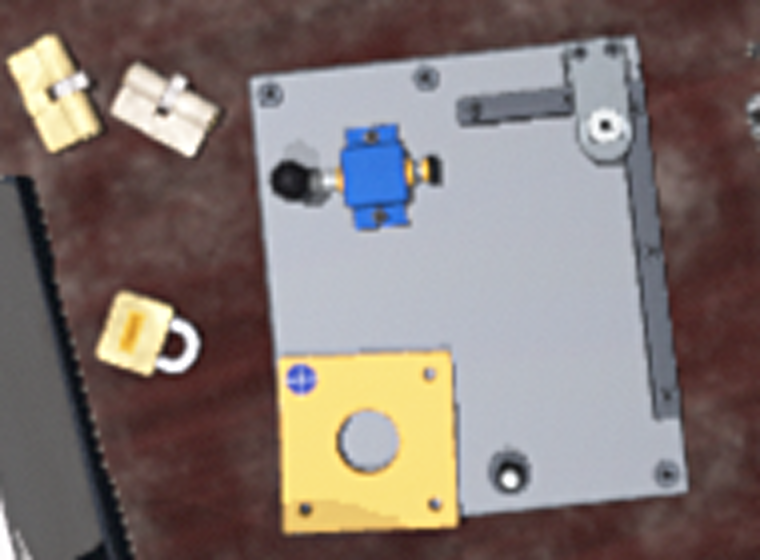

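```bash
cat >> h.py <<'E'
def fit2(L,W): # rigid 2D W=R L+t
    L=np.array(L,float);W=np.array(W,float)[:,:2];a=L-L.mean(0);b=W-W.mean(0)
    th=np.arctan2((a[:,0]*b[:,1]-a[:,1]*b[:,0]).sum(),(a*b).sum())
    M=np.array([[np.cos(th),-np.sin(th)],[np.sin(th),np.cos(th)]])
    t=W.mean(0)-M@L.mean(0); return th,t,W-(L@M.T+t)
E
python3 - <<'E'
from h import *
c=cam('top')
u=lambda p:(np.array(p,float)+.5)/4-.5+[210,165]
W=[back(u(p),z,c)[0] for p,z in [((250,77),.012),((635,37),.012),((688,491),.012),((509,474),.046),((604,126),.053)]]
L=np.array([(90,162),(90,-64),(-172,-64),(-150,36),(36,-36)])/1e3
th,t,r=fit2(L,W); print('jig',th,t,'\n',np.round(r*1e3,1))
P=back([u(p) for p in [(280,356),(451,350),(459,526),(283,533)]],.024,c)
th2,t2,r=fit2(np.array([(48,48),(48,-48),(-48,-48),(-48,48)])/1e3,P);print('plate',th2,t2,'\n',np.round(r*1e3,1))
M=np.array([[np.cos(th),np.sin(th)],[-np.sin(th),np.cos(th)]])
print('plate in jig',(M@(t2-t))*1e3,th2-th)
h=back(u((290,180)),.058,c)[0,:2];print('handle in jig',M@(h-t)*1e3)
# padlock, cyls
for p in [(203,345),(102,345),(218,125),(160,155)]:print(M@(back(u(p),.01,c)[0,:2]-t)*1e3)
E
```

```text
jig 0.08752405897373261 [0.60162557 0.2098589 ] 
 [[-1.5 -1.9]
 [-1.8  1. ]
 [ 1.1  0.6]
 [ 2.9  0.1]
 [-0.7  0.2]]
plate 0.021612384527320536 [0.46863727 0.31042698] 
 [[ 0.7 -0.1]
 [ 0.5  0. ]
 [-0.4 -0.9]
 [-0.8  0.9]]
plate in jig [-123.68835018  111.80794883] -0.06591167444641208
handle in jig [ 23.34245896 137.78538819]
[-61.72359924 201.28372779]
[-55.81089315 258.66510001]
[ 62.79378526 181.42108392]
[ 48.99217363 216.25172111]
```

```bash
cat >> h.py <<'E'
J_TH=0.0875; J_T=np.array([0.6018,0.2098])
def j2w(p): # mm jig -> m world xy
    c,s=np.cos(J_TH),np.sin(J_TH); return np.array([[c,-s],[s,c]])@np.array(p,float)/1e3+J_T
def w2j(p):
    c,s=np.cos(J_TH),np.sin(J_TH); return np.array([[c,s],[-s,c]])@(np.array(p,float)[:2]-J_T)*1e3
def st():
    s=get_state(); M=R.from_quat(s['eef_rot']).as_matrix()
    print('t',round(s['clock'],2),'tcp',np.round(s['tool_pos'],4),'jig',np.round(w2j(s['tool_pos']),1),'F',np.round(s['contact_force'],1),'open',round(s['opening'],2),'ty ang(jig)',round(np.arctan2(M[1,1],M[0,1])-J_TH,3),'tx',np.round(M[:,0],3))
    return s,M
def delta(w): # target world xyz -> cm in tool axes
    s,M=st(); print('delta cm',np.round(M.T@(np.array(w)-s['tool_pos'])*100,2))
E
python3 - <<'E'
from h import *
s,M=st();print(M)
delta([0.2,0.38,0.32])
for p in [(-100,172),(-90,172)]: print(j2w(p))
im=snapshot('wrist');cv2.imwrite('pics/w0.png',im[:,:,::-1])
E
```

```text
t 0.7 tcp [0.1828 0.5977 0.2528] jig [-383.5  423. ] F [-0.8  0.1 -0.1] open 1.0 ty ang(jig) 1.186 tx [ 0.  0. -1.]
[[ 6.84981770e-05  2.92475784e-01  9.56272927e-01]
 [ 1.22708810e-04  9.56272920e-01 -2.92475791e-01]
 [-9.99999990e-01  1.37377172e-04  2.96135961e-05]]
t 0.7 tcp [0.1828 0.5977 0.2528] jig [-383.5  423. ] F [-0.8  0.1 -0.1] open 1.0 ty ang(jig) 1.186 tx [ 0.  0. -1.]
delta cm [ -6.73 -20.32   8.01]
[0.48715177 0.37240314]
[0.49711351 0.37327703]
```

View pics/w0.png

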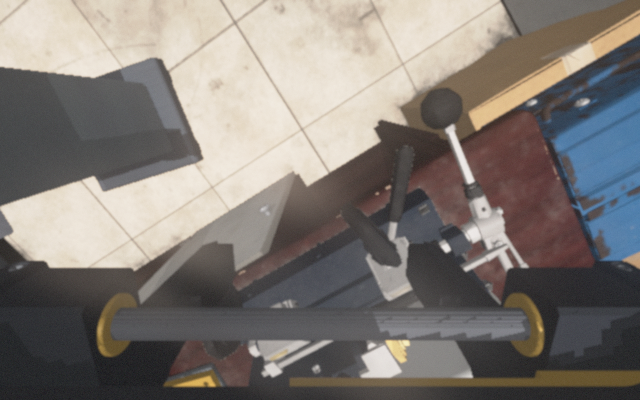

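>>> apply_moves([
  [-4,0,0],
  [-7,-2,1],
  [-7,-6,2],
  [-7,-10,4],
  [-7,-14,5],
  [-7,-17,6.5],
  [-7,-20,8],
  [-7,-20,8],
], yaw=[0,0,0,0.1,0.2,0.3,0.4,0.4], gripper=[0,0,0,0,0,0,0,0], force=20)

```text
clock: 1.42
tool_pos: [0.2019, 0.3754, 0.3227]
eef_rot: [0.242, 0.663, -0.247, 0.664]
contact_force: [0.3, -1.1, -0.8]
opening: 0.417
```

```bash
python3 - <<'E'
from h import *
delta([0.46,0.33,0.22])
E
```

```text
t 1.42 tcp [0.2019 0.3754 0.3227] jig [-383.9  200. ] F [ 0.3 -1.1 -0.8] open 0.42 ty ang(jig) 0.777 tx [ 0.    -0.007 -1.   ]
delta cm [10.3  13.35 22.54]
```

>>> apply_moves([
  [0,2,3],
  [1,4,6],
  [2,6,10],
  [4,8,13],
  [6,10,17],
  [8,12,20],
  [10,13.3,22.5],
  [10,13.3,22.5],
], yaw=[0.1,0.2,0.3,0.4,0.5,0.6,0.7,0.78], gripper=[0,0,0,0,0,0,0,0])

```text
clock: 2.08
tool_pos: [0.4652, 0.3259, 0.2193]
eef_rot: [0.479, 0.515, -0.484, 0.521]
contact_force: [1.2, -0.5, -0.6]
opening: 0.002
```

```bash
python3 - <<'E'
from h import *
delta([*j2w((-95,173)),0.06])
im=snapshot('wrist');cv2.imwrite('pics/w1.png',im[:,:,::-1])
E
```

```text
t 2.08 tcp [0.4652 0.3259 0.2193] jig [-125.9  127.6] F [ 1.2 -0.5 -0.6] open 0.0 ty ang(jig) -0.015 tx [ 0.002 -0.012 -1.   ]
delta cm [15.88  3.   -4.77]
```

View pics/w1.png

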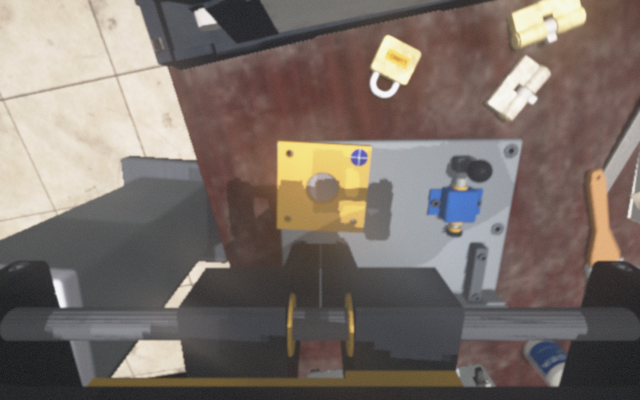

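>>> apply_moves([
  [1,0.3,-2],
  [2,0.7,-4],
  [5,1.1,-4.9],
  [9,1.1,-4.9],
  [12,1.1,-4.9],
  [14,1.1,-4.9],
  [14.5,1.1,-4.9],
  [14.5,1.1,-4.9],
], yaw=[0.03,0.05,0.05,0.05,0.05,0.05,0.05,0.05], gripper=[0,0,0,0,0,0,0,0])

```text
clock: 2.8
tool_pos: [0.4688, 0.3761, 0.0739]
eef_rot: [0.49, 0.504, -0.497, 0.508]
contact_force: [-0.2, 0.4, 0.1]
opening: 0.005
```

```bash
python3 - <<'E'
from h import *
delta([*j2w((-115,176)),0.0305])
im=snapshot('wrist');cv2.imwrite('pics/w2.png',im[:,:,::-1])
im=snapshot('top');cv2.imwrite('pics/t2.png',cv2.resize(im[165:315,190:400,::-1],None,fx=3.5,fy=3.5))
E
```

```text
t 2.8 tcp [0.4688 0.3761 0.0739] jig [-117.9  177.2] F [-0.2  0.4  0.1] open 0.01 ty ang(jig) -0.063 tx [-0.002 -0.011 -1.   ]
delta cm [4.34 0.31 0.06]
```

View pics/w2.png

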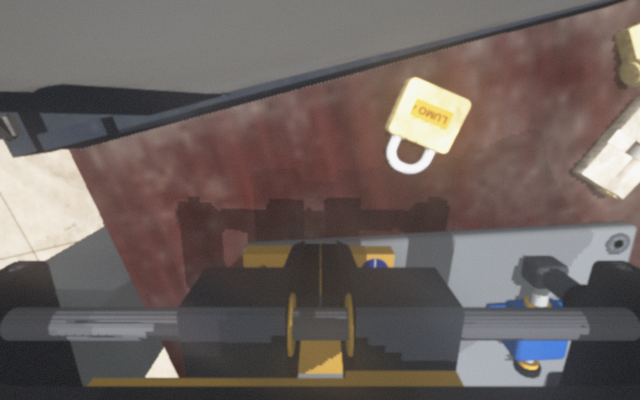

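View pics/t2.png

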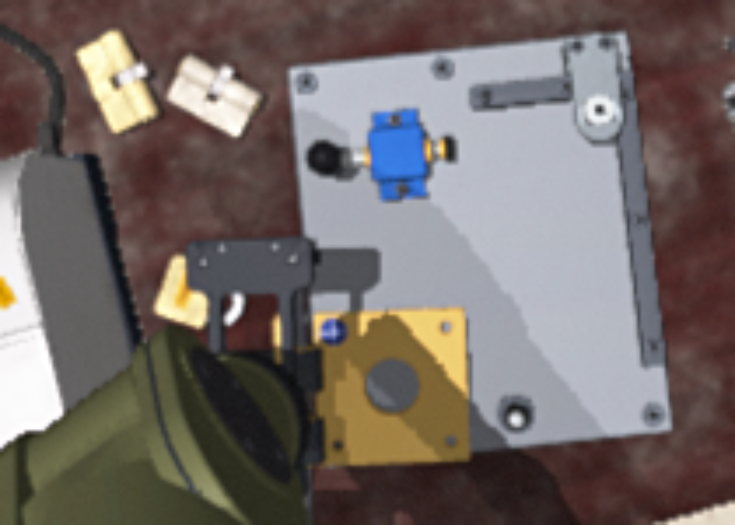

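>>> apply_moves([
  [2,0.2,0],
  [3.5,0.3,0],
  [4.2,0.3,0],
  [4.3,0.3,0],
  [4.3,0.3,0.2],
  [4.3,0.3,0.4],
], yaw=[0,0,0,0,0,0], gripper=[0,0,0,0,0,0])

```text
clock: 3.4
tool_pos: [0.474, 0.3726, 0.0339]
eef_rot: [0.493, 0.503, -0.496, 0.508]
contact_force: [-0.4, -0.5, -0.4]
opening: 0.005
```

```bash
python3 - <<'E'
from h import *
delta([*j2w((-115,171)),0.0305])
im=snapshot('scene');cv2.imwrite('pics/s3.png',cv2.resize(im[150:300,180:420,::-1],None,fx=3.3,fy=3.3))
E
```

```text
t 3.4 tcp [0.474  0.3726 0.0339] jig [-113.1  173.3] F [-0.4 -0.5 -0.4] open 0.01 ty ang(jig) -0.064 tx [ 0.002 -0.008 -1.   ]
delta cm [ 0.34 -0.18  0.24]
```

View pics/s3.png

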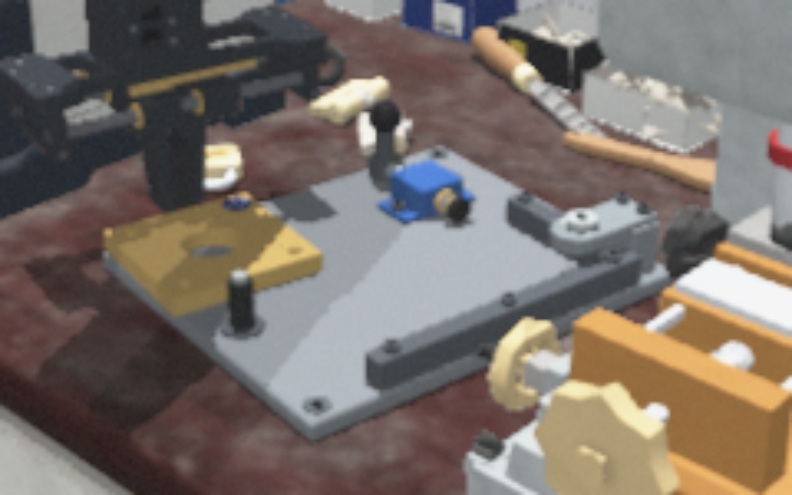

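>>> apply_moves([
  [0.3,0,0.1],
  [0.3,0,0.3],
  [0.3,0,0.5],
  [0.3,0,0.7],
  [0.3,0,0.9],
  [0.3,0,1.1],
  [0.3,0,1.3],
  [0.3,0,1.5],
  [0.3,0,1.6],
  [0.3,0,1.7],
], yaw=[0,0,0,0,0,0,0,0,0,0], gripper=[0,0,0,0,0,0,0,0,0,0])

```text
clock: 4.28
tool_pos: [0.4746, 0.3546, 0.0311]
eef_rot: [0.493, 0.503, -0.496, 0.508]
contact_force: [-0.1, 2.2, 0.0]
opening: 0.003
```

```bash
cat >> h.py <<'E'
def look(name,cam='top',box=(165,315,200,400),f=3.7):
    im=snapshot(cam); a,b,c_,d=box
    cv2.imwrite(f'pics/{name}.png',cv2.resize(im[a:b,c_:d,::-1],None,fx=f,fy=f,interpolation=cv2.INTER_CUBIC)); return im
E
python3 - <<'E'
from h import *
st(); look('t4')
E
```

```text
t 4.28 tcp [0.4746 0.3546 0.0311] jig [-114.   155.3] F [-0.1  2.2  0. ] open 0.0 ty ang(jig) -0.065 tx [ 0.002 -0.009 -1.   ]
```

View pics/t4.png

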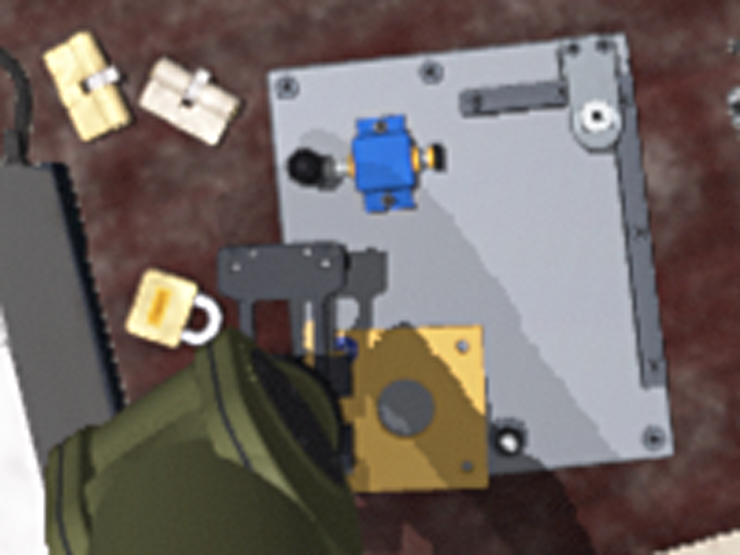

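>>> apply_moves([
  [0,0,0.2],
  [0,0,0.3],
  [0,0,0.4],
  [0,0,0.5],
  [0,0,0.6],
], yaw=[0,0,0,0,0], gripper=[0,0,0,0,0])

```text
clock: 4.75
tool_pos: [0.4747, 0.3482, 0.0311]
eef_rot: [0.493, 0.503, -0.496, 0.508]
contact_force: [-0.8, 2.1, -0.4]
opening: 0.008
```

```bash

python3 - <<'E'
from h import *
st(); look('t5')
E
```

```text
t 4.75 tcp [0.4747 0.3482 0.0311] jig [-114.5  149. ] F [-0.8  2.1 -0.4] open 0.01 ty ang(jig) -0.065 tx [ 0.002 -0.009 -1.   ]
```

View pics/t5.png

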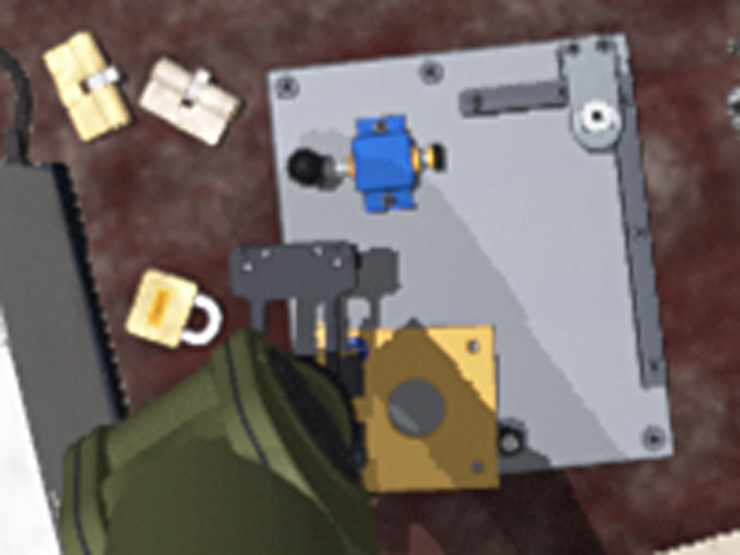

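>>> apply_moves([
  [0,0,-0.4],
  [0,0.8,-0.4],
  [0,1.6,-0.4],
  [0,2.4,-0.4],
  [0,2.4,-0.3],
  [0,2.4,-0.1],
  [0,2.4,0.1],
  [0,2.4,0.2],
  [0,2.4,0.3],
  [0,2.4,0.4],
], yaw=[0,0,0,0,0,0,0,0,0,0], gripper=[0,0,0,0,0,0,0,0,0,0])

```text
clock: 5.63
tool_pos: [0.4996, 0.3477, 0.0316]
eef_rot: [0.494, 0.504, -0.494, 0.508]
contact_force: [2.4, 7.5, -2.9]
opening: 0.007
```

```bash
cat >> h.py <<'E'
def arc(dphi,n=112,s=None,rows=8,z=0.031):
    """plan arc about post from current pose; phi = -ty ang"""
    s0,M=st(); ph=-(np.arctan2(M[1,1],M[0,1])-J_TH); P=np.array([-150,36.]); F=w2j(s0['tool_pos'])-P
    tt=lambda p:np.array([np.cos(p),-np.sin(p)]); nn=lambda p:np.array([np.sin(p),np.cos(p)])
    sc,nc=F@tt(ph),F@nn(ph); print('phi',round(ph,3),'s',round(sc,1),'n',round(nc,1),'q7',round(s0['q'][6],2))
    s=sc if s is None else s
    for i in range(1,rows+1):
        a=i/rows; p=ph+dphi*a; T=P+(nc+(n-nc)*min(1,2*a))*nn(p)+(sc+(s-sc)*a)*tt(p)
        w=np.array([*j2w(T),z]); d=M.T@(w-s0['tool_pos'])*100
        print(np.round(d,2).tolist(),round(dphi*a,3))
E
python3 - <<'E'
from h import *
arc(0.35,112,48); look('t6')
E
```

```text
t 5.63 tcp [0.4996 0.3477 0.0316] jig [-89.8 146.3] F [ 2.4  7.5 -2.9] open 0.01 ty ang(jig) -0.064 tx [ 0.005 -0.004 -1.   ]
phi 0.064 s 53.1 n 113.9 q7 -0.54
[0.06, 0.43, 0.29] 0.044
[0.07, 0.84, 0.59] 0.087
[0.07, 1.24, 0.91] 0.131
[0.07, 1.62, 1.24] 0.175
[0.08, 1.99, 1.54] 0.219
[0.08, 2.36, 1.85] 0.262
[0.08, 2.7, 2.17] 0.306
[0.09, 3.04, 2.51] 0.35
```

View pics/t6.png

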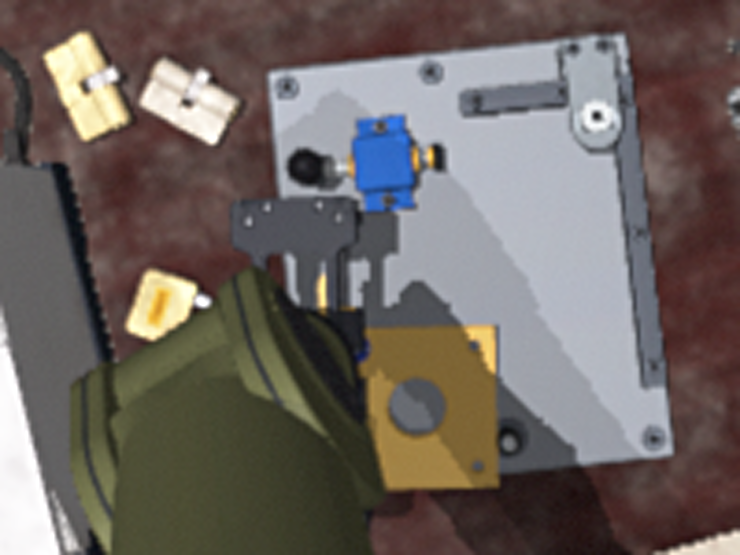

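>>> apply_moves([
  [0,0.2,0.15],
  [0,0.4,0.29],
  [0.05,0.62,0.44],
  [0.05,0.84,0.59],
  [0.05,1.04,0.75],
  [0.05,1.24,0.91],
  [0.05,1.43,1.07],
  [0.05,1.62,1.24],
], yaw=[0.022,0.044,0.066,0.087,0.109,0.131,0.153,0.175], gripper=[0,0,0,0,0,0,0,0])

```text
clock: 6.35
tool_pos: [0.518, 0.337, 0.0317]
eef_rot: [0.539, 0.458, -0.535, 0.463]
contact_force: [3.9, 7.2, -0.6]
opening: 0.005
```

```bash
python3 - <<'E'
from h import *
arc(0.35,113,46,10); look('t7')
E
```

```text
t 6.35 tcp [0.518  0.337  0.0317] jig [-72.4 134. ] F [ 3.9  7.2 -0.6] open 0.01 ty ang(jig) -0.241 tx [ 0.009 -0.001 -1.   ]
phi 0.241 s 52.0 n 113.7 q7 -0.63
[0.07, 0.33, 0.2] 0.035
[0.08, 0.66, 0.41] 0.07
[0.08, 0.98, 0.63] 0.105
[0.08, 1.29, 0.86] 0.14
[0.09, 1.59, 1.09] 0.175
[0.09, 1.89, 1.32] 0.21
[0.09, 2.18, 1.56] 0.245
[0.09, 2.46, 1.81] 0.28
[0.1, 2.73, 2.07] 0.315
[0.1, 3.0, 2.33] 0.35
```

View pics/t7.png

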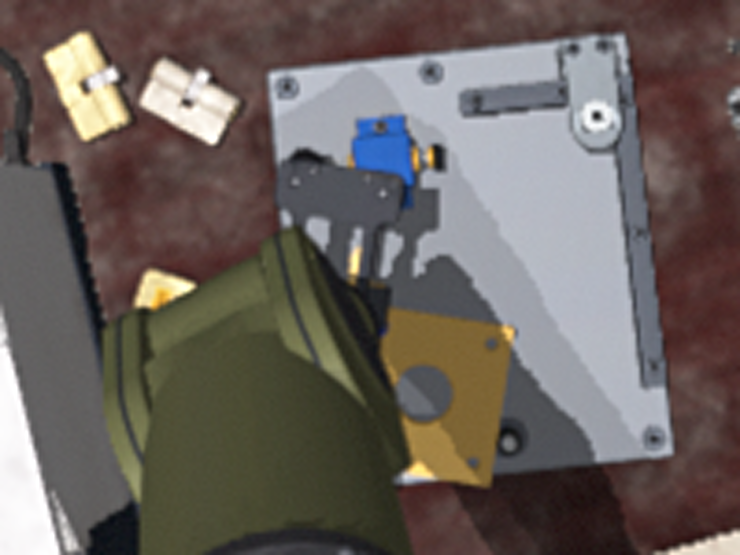

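>>> apply_moves([
  [0.03,0.33,0.2],
  [0.03,0.66,0.41],
  [0.03,0.98,0.63],
  [0.03,1.29,0.86],
  [0.03,1.59,1.09],
  [0.03,1.89,1.32],
  [0.03,2.18,1.56],
  [0.03,2.46,1.81],
  [0.03,2.73,2.07],
  [0.03,3.0,2.33],
], yaw=[0.035,0.07,0.105,0.14,0.175,0.21,0.245,0.28,0.315,0.35], gripper=[0,0,0,0,0,0,0,0,0,0])

```text
clock: 7.23
tool_pos: [0.5467, 0.3084, 0.0319]
eef_rot: [0.614, 0.355, -0.606, 0.361]
contact_force: [3.6, 3.8, -2.9]
opening: 0.004
```

```bash
python3 - <<'E'
from h import *
arc(0.35,113,43,10); look('t8')
E
```

```text
t 7.23 tcp [0.5467 0.3084 0.0319] jig [-46.2 103. ] F [ 3.6  3.8 -2.9] open 0.0 ty ang(jig) -0.597 tx [ 0.013 -0.001 -1.   ]
phi 0.597 s 48.2 n 113.7 q7 -0.8
[0.09, 0.34, 0.19] 0.035
[0.1, 0.68, 0.39] 0.07
[0.1, 1.01, 0.59] 0.105
[0.1, 1.33, 0.81] 0.14
[0.1, 1.64, 1.04] 0.175
[0.11, 1.95, 1.26] 0.21
[0.11, 2.25, 1.49] 0.245
[0.11, 2.54, 1.73] 0.28
[0.11, 2.82, 1.98] 0.315
[0.12, 3.1, 2.23] 0.35
```

View pics/t8.png

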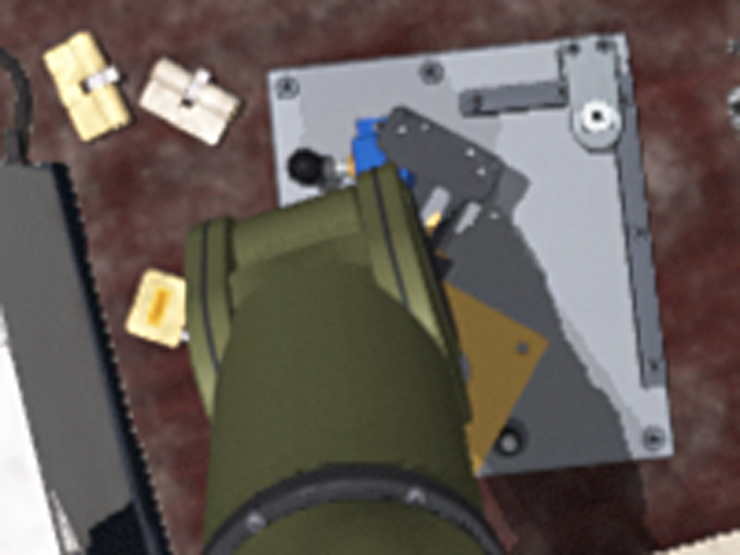

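>>> apply_moves([
  [0.05,0.34,0.19],
  [0.05,0.68,0.39],
  [0.05,1.01,0.59],
  [0.05,1.33,0.81],
  [0.05,1.64,1.04],
  [0.05,1.95,1.26],
  [0.05,2.25,1.49],
  [0.05,2.54,1.73],
  [0.05,2.82,1.98],
  [0.05,3.1,2.23],
], yaw=[0.035,0.07,0.105,0.14,0.175,0.21,0.245,0.28,0.315,0.35], gripper=[0,0,0,0,0,0,0,0,0,0])

```text
clock: 8.12
tool_pos: [0.565, 0.2715, 0.0319]
eef_rot: [0.669, 0.241, -0.659, 0.247]
contact_force: [4.3, 2.1, -2.1]
opening: 0.006
```

```bash
python3 - <<'E'
from h import *
arc(0.35,113,42,10); look('t9')
E
```

```text
t 8.12 tcp [0.565  0.2715 0.0319] jig [-31.2  64.6] F [ 4.3  2.1 -2.1] open 0.01 ty ang(jig) -0.954 tx [ 0.016 -0.003 -1.   ]
phi 0.954 s 45.3 n 113.5 q7 -0.98
[0.09, 0.36, 0.17] 0.035
[0.09, 0.71, 0.36] 0.07
[0.09, 1.06, 0.56] 0.105
[0.1, 1.4, 0.76] 0.14
[0.1, 1.73, 0.98] 0.175
[0.1, 2.06, 1.2] 0.21
[0.1, 2.38, 1.43] 0.245
[0.1, 2.69, 1.67] 0.28
[0.1, 2.99, 1.92] 0.315
[0.1, 3.29, 2.17] 0.35
```

View pics/t9.png

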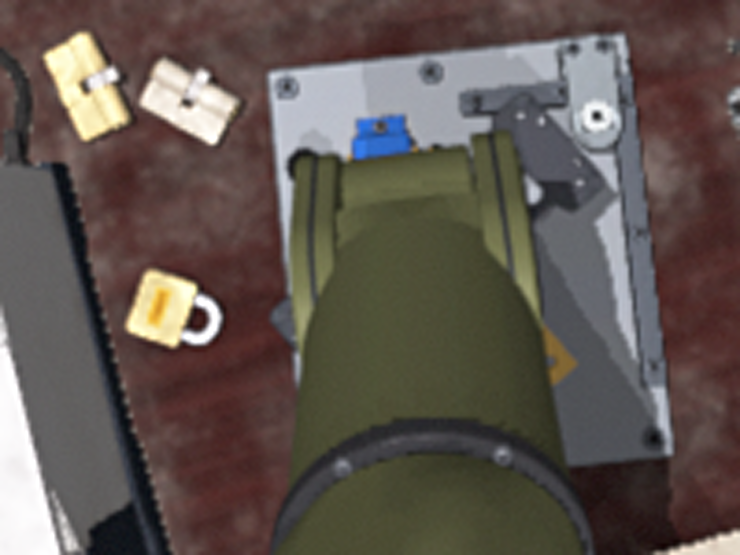

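>>> apply_moves([
  [0.04,0.36,0.17],
  [0.04,0.71,0.36],
  [0.04,1.06,0.56],
  [0.04,1.4,0.76],
  [0.04,1.73,0.98],
  [0.04,2.06,1.2],
  [0.04,2.38,1.43],
  [0.04,2.69,1.67],
  [0.04,2.99,1.92],
  [0.04,3.29,2.17],
], yaw=[0.035,0.07,0.105,0.14,0.175,0.21,0.245,0.28,0.315,0.35], gripper=[0,0,0,0,0,0,0,0,0,0])

```text
clock: 9.0
tool_pos: [0.5701, 0.2304, 0.0317]
eef_rot: [0.702, 0.12, -0.691, 0.125]
contact_force: [3.9, 0.9, -1.5]
opening: 0.005
```

```bash
python3 - <<'E'
from h import *
arc(0.26,113,42,10); look('s10','scene',(150,300,180,420),3.3)
E
```

```text
t 9.0 tcp [0.5701 0.2304 0.0317] jig [-29.8  23.3] F [ 3.9  0.9 -1.5] open 0.0 ty ang(jig) -1.311 tx [ 0.017 -0.004 -1.   ]
phi 1.311 s 43.2 n 112.9 q7 -1.15
[0.07, 0.28, 0.12] 0.026
[0.07, 0.56, 0.24] 0.052
[0.07, 0.83, 0.37] 0.078
[0.07, 1.1, 0.5] 0.104
[0.07, 1.37, 0.64] 0.13
[0.07, 1.63, 0.79] 0.156
[0.07, 1.89, 0.95] 0.182
[0.07, 2.15, 1.11] 0.208
[0.07, 2.4, 1.28] 0.234
[0.07, 2.65, 1.46] 0.26
```

View pics/s10.png

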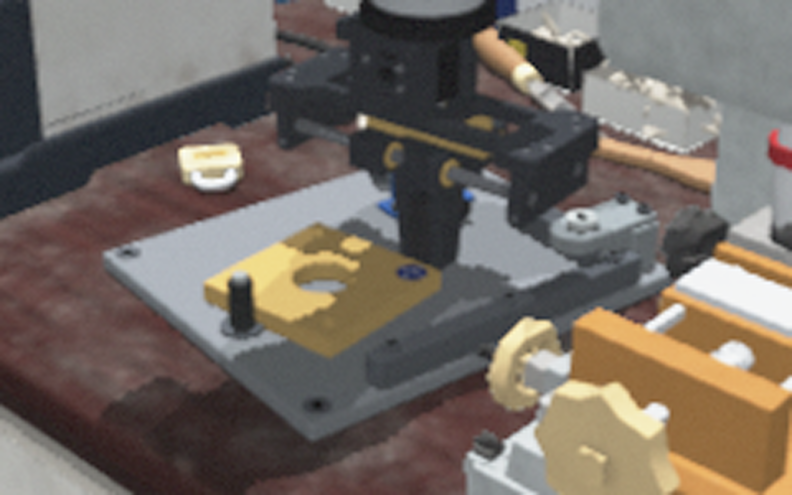

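>>> apply_moves([
  [0.03,0.28,0.12],
  [0.03,0.56,0.24],
  [0.03,0.83,0.37],
  [0.03,1.1,0.5],
  [0.03,1.37,0.64],
  [0.03,1.63,0.79],
  [0.03,1.89,0.95],
  [0.03,2.15,1.11],
  [0.03,2.4,1.28],
  [0.03,2.65,1.46],
], yaw=[0.026,0.052,0.078,0.104,0.13,0.156,0.182,0.208,0.234,0.26], gripper=[0,0,0,0,0,0,0,0,0,0])

```text
clock: 9.88
tool_pos: [0.5647, 0.199, 0.0313]
eef_rot: [0.712, 0.027, -0.701, 0.031]
contact_force: [2.3, 0.8, 0.8]
opening: 0.005
```

```bash
python3 - <<'E'
from h import *
st(); look('s11','scene',(150,300,180,420),3.3)
E
```

```text
t 9.88 tcp [0.5647 0.199  0.0313] jig [-37.9  -7.5] F [2.3 0.8 0.8] open 0.0 ty ang(jig) -1.576 tx [ 0.015 -0.005 -1.   ]
```

View pics/s11.png

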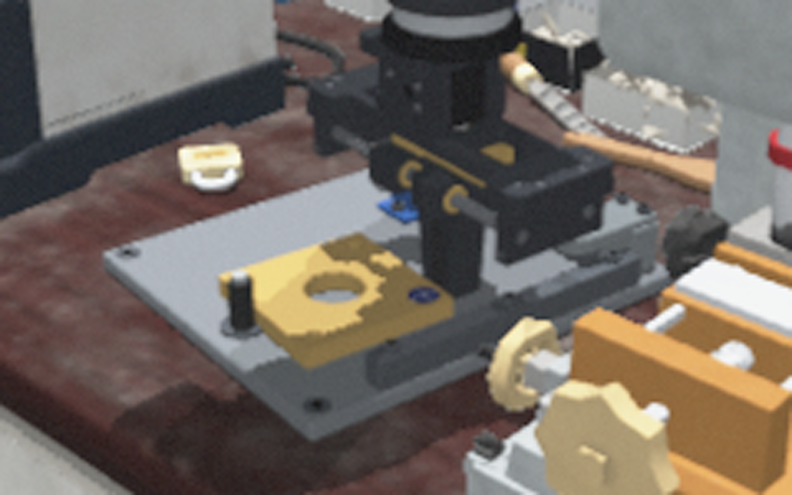

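>>> apply_moves([
  [0,0,-0.5],
  [-1,0,-0.8],
  [-4,0,-1],
  [-7,0,-1],
  [-8,-3,-1],
  [-8,-6,-0.5],
  [-8,-9,0],
  [-8,-11,0.5],
  [-8,-13,1],
  [-8,-13,1],
], yaw=[0,0,0,-0.12,-0.24,-0.36,-0.48,-0.6,-0.72,-0.84], gripper=[0,0,0,0,0,0,0,0,0,0])

```text
clock: 10.77
tool_pos: [0.5394, 0.3336, 0.1101]
eef_rot: [0.634, 0.316, -0.628, 0.321]
contact_force: [-0.6, 1.0, -0.2]
opening: 0.006
```

>>> apply_moves([
  [0,0,0],
  [0,0,0],
  [0,0,0],
  [0,0,0],
  [0,0,0],
  [0,0,0],
  [0,0,0],
], yaw=[-0.12,-0.24,-0.36,-0.48,-0.6,-0.7,-0.73], gripper=[0,0,0,0,0,0,0])

```text
clock: 11.35
tool_pos: [0.5391, 0.333, 0.1104]
eef_rot: [0.477, 0.52, -0.474, 0.527]
contact_force: [-0.2, -0.5, -0.0]
opening: 0.006
```

```bash
python3 - <<'E'
from h import *
st(); look('t12'); look('w12','wrist',(0,400,0,640),1)
E
```

```text
t 11.35 tcp [0.5391 0.333  0.1104] jig [-51.6 128.2] F [-0.2 -0.5 -0. ] open 0.01 ty ang(jig) 0.01 tx [ 0.011 -0.004 -1.   ]
```

View pics/t12.png

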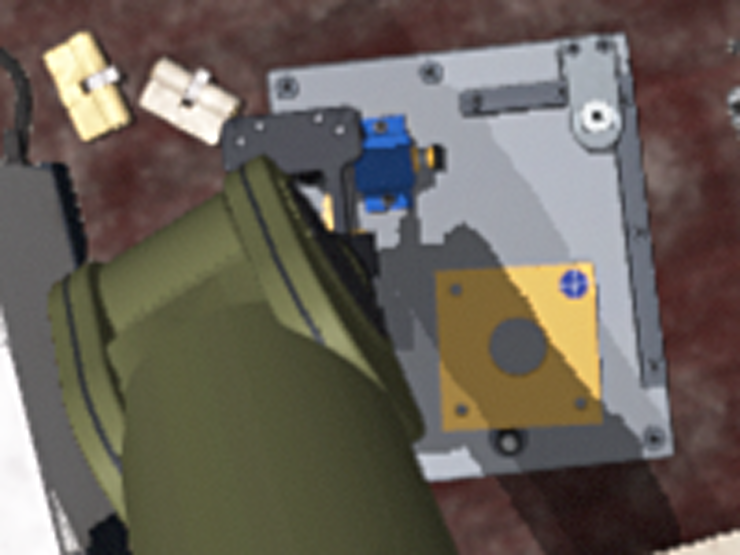

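View pics/w12.png

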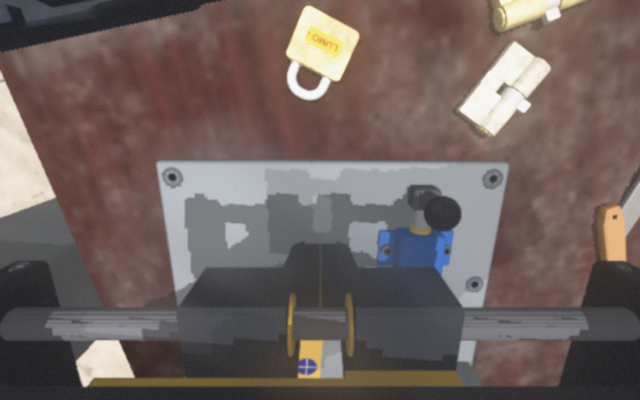

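```bash
cat >> h.py <<'E'
def plate(px,off=(200,165),f=3.7):
    c=cam('top');u=(np.array(px,float)+.5)/f-.5+np.array(off)
    P=back(u,.024,c)
    th,t,r=fit2(np.array([(48,48),(48,-48),(-48,-48),(-48,48)])/1e3,P)
    print('plate jig',np.round(w2j(t),1),'ang',round(th-J_TH,3),'res',np.round(r*1e3,1).tolist())
E
python3 - <<'E'
from h import *
plate([(436,270),(594,263),(602,425),(442,432)])
c=cam('top')
im=cv2.imread('pics/t12.png')
# mark vs bush
u=lambda p:(np.array(p,float)+.5)/3.7-.5+[200,165]
print('mark',w2j(back(u((574,284)),.024,c)[0]),'bush',w2j(back(u((596,116)),.053,c)[0]))
E
```

```text
plate jig [-96.5  23.6] ang -0.061 res [[0.5, -0.1], [0.6, -0.1], [-0.4, -0.1], [-0.7, 0.2]]
mark [-62.26788212 -13.91659816] bush [ 35.47371294 -35.86877319]
```

>>> apply_moves([
  [0,-2,1.5],
  [0,-4,3],
  [2,-4.9,3.9],
  [5,-4.9,3.9],
  [7,-4.9,3.9],
  [7.8,-4.9,3.9],
  [7.9,-4.9,3.9],
  [7.9,-4.9,3.9],
], yaw=[0,0.01,0.01,0.01,0.01,0.01,0.01,0.01], gripper=[0,0,0,0,0,0,0,0])

```text
clock: 12.12
tool_pos: [0.4951, 0.2897, 0.0311]
eef_rot: [0.481, 0.516, -0.478, 0.524]
contact_force: [0.7, -0.2, 1.3]
opening: 0.006
```

```bash
python3 - <<'E'
from h import *
delta([*j2w((-102,82)),0.0315]); look('s13','scene',(150,300,180,420),3.3)
E
```

```text
t 12.12 tcp [0.4951 0.2897 0.0311] jig [-99.3  88.9] F [ 0.7 -0.2  1.3] open 0.01 ty ang(jig) -0.006 tx [ 0.011 -0.004 -1.   ]
delta cm [-0.04 -0.27  0.69]
```

View pics/s13.png

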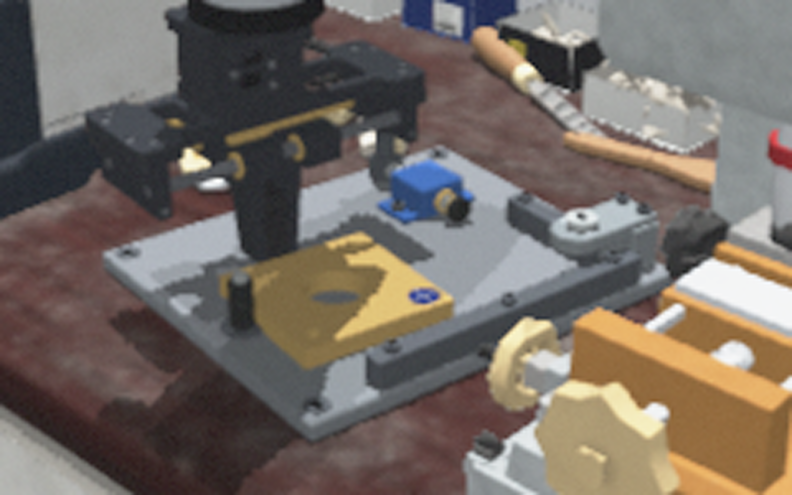

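>>> apply_moves([
  [0,0,0.4],
  [0,0,0.6],
  [0,0,0.8],
  [0,0,1.0],
  [0,0,1.2],
  [0,0,1.4],
  [0,0,1.6],
  [0,0,1.8],
  [0,0,2.0],
  [0,0,2.2],
], yaw=[0,0,0,0,0,0,0,0,0,0], gripper=[0,0,0,0,0,0,0,0,0,0])

```text
clock: 13.0
tool_pos: [0.4974, 0.2679, 0.0318]
eef_rot: [0.481, 0.516, -0.477, 0.524]
contact_force: [-0.2, 1.8, 1.5]
opening: 0.007
```

```bash
python3 - <<'E'
from h import *
st(); look('t14')
E
```

```text
t 13.0 tcp [0.4974 0.2679 0.0318] jig [-98.9  67. ] F [-0.2  1.8  1.5] open 0.01 ty ang(jig) -0.006 tx [ 0.012 -0.003 -1.   ]
```

View pics/t14.png

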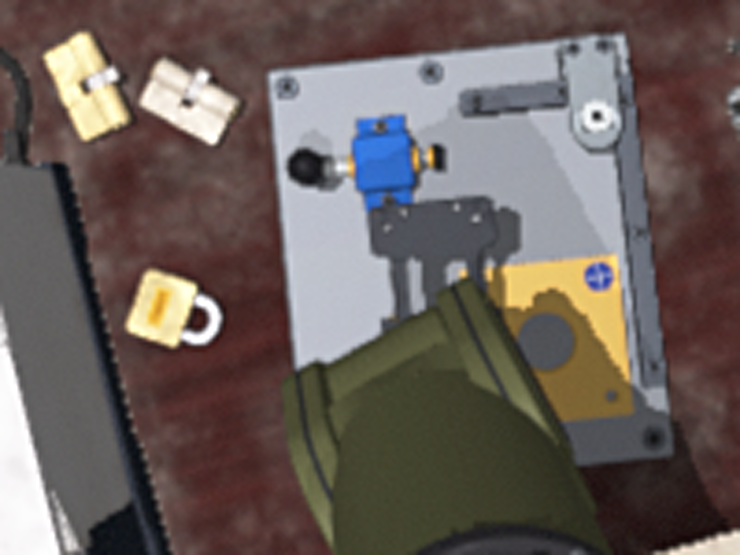

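>>> apply_moves([
  [0,0,0.15],
  [0,0,0.3],
  [0,0,0.45],
  [0,0,0.55],
  [0,0,0.65],
  [0,0,0.75],
  [0,0,0.8],
  [0,0,0.85],
], yaw=[0,0,0,0,0,0,0,0], gripper=[0,0,0,0,0,0,0,0])

```text
clock: 13.72
tool_pos: [0.4976, 0.2607, 0.0318]
eef_rot: [0.481, 0.517, -0.476, 0.524]
contact_force: [-1.6, 6.6, -0.0]
opening: 0.006
```

```bash
python3 - <<'E'
from h import *
st()
E
```

```text
t 13.72 tcp [0.4976 0.2607 0.0318] jig [-99.3  59.8] F [-1.6  6.6 -0. ] open 0.01 ty ang(jig) -0.005 tx [ 0.012 -0.001 -1.   ]
```

>>> apply_moves([
  [0,0,-0.6],
  [-1,0,-0.8],
  [-4,0,-0.8],
  [-7,-1,0],
  [-7,-3,2],
  [-7,-5,4],
  [-7,-6.2,6],
  [-7,-6.2,6.2],
  [-7,-6.2,6.2],
  [-7,-6.2,6.2],
], yaw=[0,0,0,0.12,0.24,0.36,0.48,0.6,0.72,0.84], gripper=[0,0,0,0,0,0,0,0,0,0])

```text
clock: 14.55
tool_pos: [0.4401, 0.1926, 0.102]
eef_rot: [0.654, 0.275, -0.647, 0.279]
contact_force: [-0.5, 0.0, -0.1]
opening: 0.004
```

>>> apply_moves([
  [0,0,0],
  [0,0,0],
  [0,0,0],
  [0,0,0],
  [0,0,0],
  [0,0,0],
  [0,0,0],
], yaw=[0.12,0.24,0.36,0.48,0.6,0.7,0.73], gripper=[0,0,0,0,0,0,0])

```text
clock: 15.13
tool_pos: [0.4402, 0.1922, 0.1026]
eef_rot: [0.711, 0.024, -0.702, 0.026]
contact_force: [-0.1, 0.5, 0.4]
opening: 0.006
```

```bash
python3 - <<'E'
from h import *
delta([*j2w((-160,-2)),0.0318]); look('t15')
E
```

```text
t 15.13 tcp [0.4402 0.1922 0.1026] jig [-162.6   -3.4] F [-0.1  0.5  0.4] open 0.01 ty ang(jig) -1.587 tx [ 0.012 -0.002 -1.   ]
delta cm [ 7.08 -0.16 -0.17]
```

View pics/t15.png

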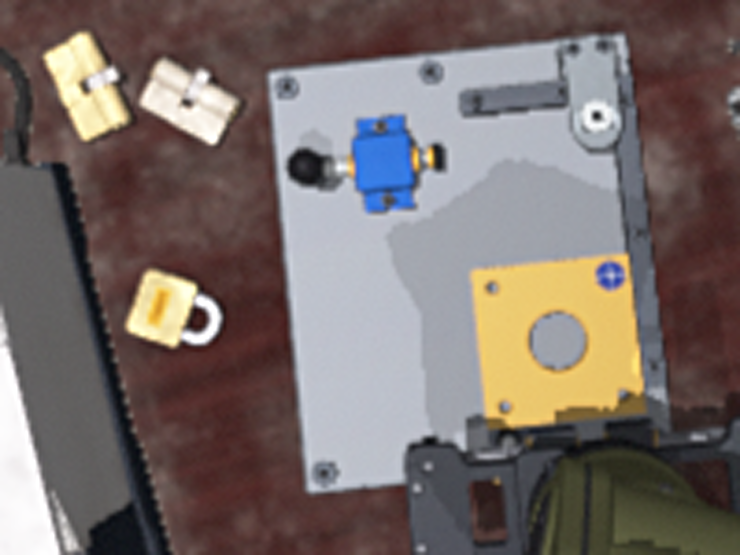

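```bash
python3 - <<'E'
from h import *
plate([(471,270),(627,254),(644,414),(485,429)])
E
```

```text
plate jig [-95.5   0.2] ang -0.008 res [[-0.3, -0.6], [0.3, 0.3], [-0.0, 0.1], [0.1, 0.2]]
```

>>> apply_moves([
  [2,-0.1,0],
  [5,-0.1,0],
  [6.5,-0.1,0],
  [7,-0.1,0],
  [7.05,-0.1,0],
  [7.05,-0.1,0],
], yaw=[-0.016,-0.016,-0.016,-0.016,-0.016,-0.016], gripper=[0,0,0,0,0,0])

```text
clock: 15.68
tool_pos: [0.4411, 0.1929, 0.0324]
eef_rot: [0.711, 0.031, -0.702, 0.033]
contact_force: [-0.3, -0.3, 0.4]
opening: 0.009
```

```bash
python3 - <<'E'
from h import *
delta([*j2w((-57,-2)),0.0318]); look('s16','scene',(150,300,180,420),3.3)
E
```

```text
t 15.68 tcp [0.4411 0.1929 0.0324] jig [-161.6   -2.8] F [-0.3 -0.3  0.4] open 0.01 ty ang(jig) -1.569 tx [ 0.012 -0.002 -1.   ]
delta cm [  0.19  -0.06 -10.46]
```

View pics/s16.png

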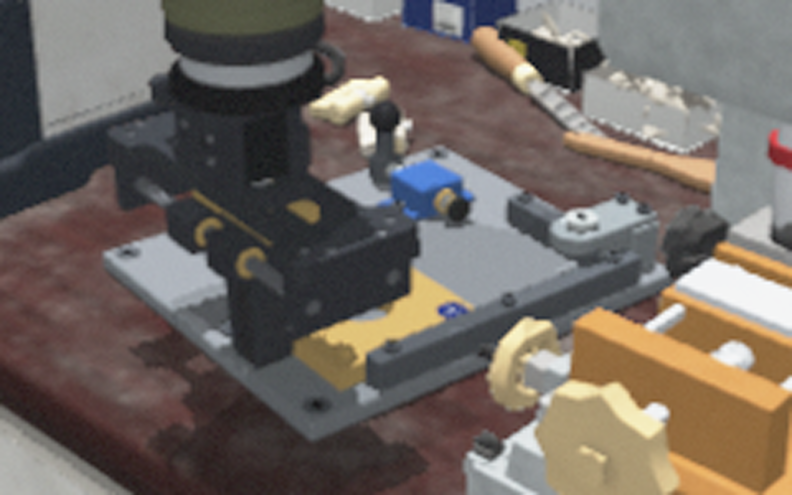

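>>> apply_moves([
  [0,0,-0.5],
  [0,0,-0.9],
  [0,0,-1.3],
  [0,0,-1.7],
  [0,0,-2.1],
  [0,0,-2.5],
  [0,0,-2.9],
  [0,0,-3.3],
  [0,0,-3.7],
  [0,0,-4.1],
], yaw=[0,0,0,0,0,0,0,0,0,0], gripper=[0,0,0,0,0,0,0,0,0,0])

```text
clock: 16.57
tool_pos: [0.4825, 0.1969, 0.0332]
eef_rot: [0.711, 0.031, -0.702, 0.033]
contact_force: [-1.2, 1.0, -0.6]
opening: 0.006
```

```bash
python3 - <<'E'
from h import *
st(); look('t17')
E
```

```text
t 16.57 tcp [0.4825 0.1969 0.0332] jig [-120.    -2.5] F [-1.2  1.  -0.6] open 0.01 ty ang(jig) -1.569 tx [ 0.013 -0.002 -1.   ]
```

View pics/t17.png

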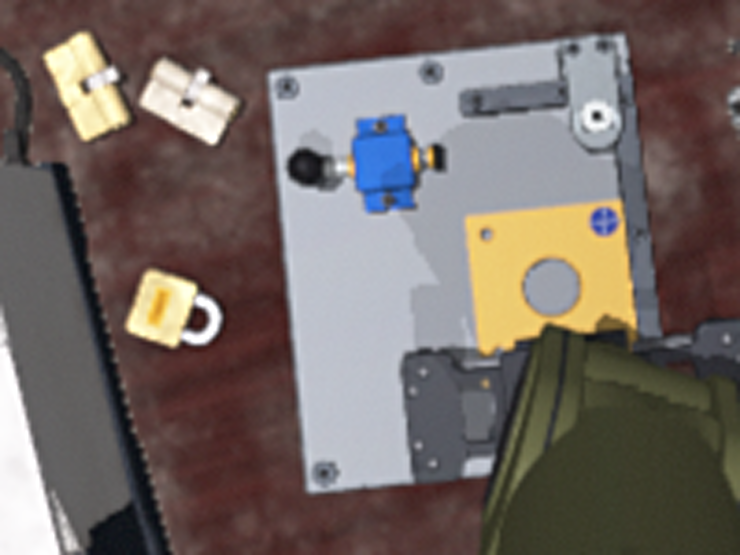

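>>> apply_moves([
  [0.1,0,-0.4],
  [0.1,0,-0.8],
  [0.1,0,-1.2],
  [0.1,0,-1.7],
  [0.1,0,-2.2],
  [0.1,0,-2.7],
  [0.1,0,-3.2],
  [0.1,0,-3.7],
  [0.1,0,-4.2],
  [0.1,0,-4.7],
], yaw=[0,0,0,0,0,0,0,0,0,0], gripper=[0,0,0,0,0,0,0,0,0,0])

```text
clock: 17.45
tool_pos: [0.5311, 0.2012, 0.033]
eef_rot: [0.712, 0.031, -0.701, 0.033]
contact_force: [-0.5, 0.3, -1.0]
opening: 0.007
```

```bash
python3 - <<'E'
from h import *
st(); look('t18')
E
```

```text
t 17.45 tcp [0.5311 0.2012 0.033 ] jig [-71.2  -2.4] F [-0.5  0.3 -1. ] open 0.01 ty ang(jig) -1.569 tx [ 0.015 -0.002 -1.   ]
```

View pics/t18.png

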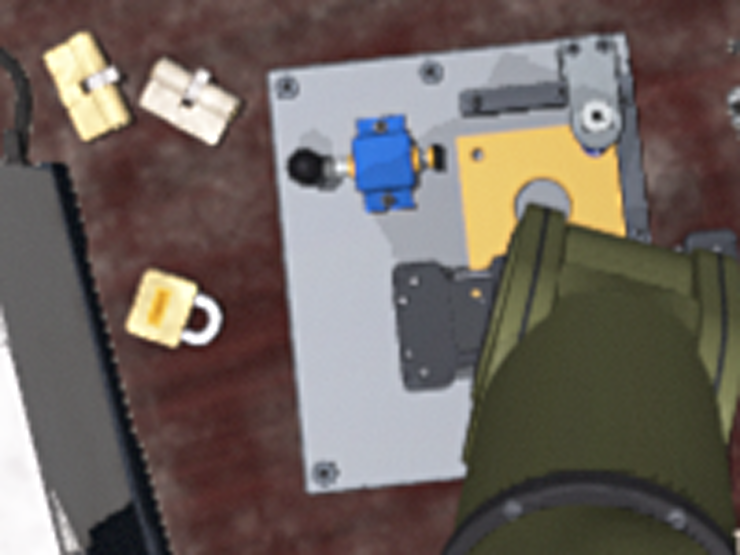

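>>> apply_moves([
  [0.1,0,-0.2],
  [0.1,0,-0.35],
  [0.1,0,-0.5],
  [0.1,0,-0.65],
  [0.1,0,-0.8],
  [0.1,0,-0.9],
  [0.1,0,-1.0],
  [0.1,0,-1.1],
], yaw=[0,0,0,0,0,0,0,0], gripper=[0,0,0,0,0,0,0,0])

```text
clock: 18.17
tool_pos: [0.5437, 0.2023, 0.0323]
eef_rot: [0.712, 0.031, -0.7, 0.033]
contact_force: [-1.9, 0.2, -1.3]
opening: 0.008
```

```bash
python3 - <<'E'
from h import *
st(); look('t19')
E
```

```text
t 18.17 tcp [0.5437 0.2023 0.0323] jig [-58.6  -2.4] F [-1.9  0.2 -1.3] open 0.01 ty ang(jig) -1.569 tx [ 0.017 -0.002 -1.   ]
```

View pics/t19.png

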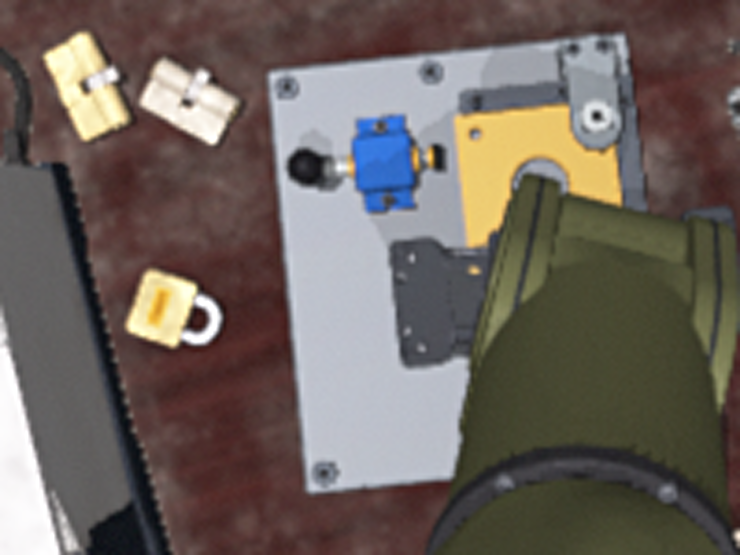

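Nearly home; force still only sliding friction. Keep creeping.

>>> apply_moves([
  [0,0,-0.1],
  [0,0,-0.17],
  [0,0,-0.24],
  [0,0,-0.31],
  [0,0,-0.31],
], yaw=[0,0,0,0,0], gripper=[0,0,0,0,0])

```text
clock: 18.63
tool_pos: [0.544, 0.2024, 0.032]
eef_rot: [0.71, 0.031, -0.702, 0.033]
contact_force: [-6.7, -0.6, 3.8]
opening: 0.007
```

```bash
python3 - <<'E'
from h import *
st()
E
```

```text
t 18.63 tcp [0.544  0.2024 0.032 ] jig [-58.2  -2.3] F [-6.7 -0.6  3.8] open 0.01 ty ang(jig) -1.569 tx [ 0.011 -0.002 -1.   ]
```

>>> apply_moves([
  [0,0,0.8],
  [-1,0,1],
  [-5,0,1],
  [-8,0,1],
  [-9,-3,0],
  [-9,-6,-2],
  [-9,-9,-4],
  [-9,-12,-6],
  [-9,-15,-8],
  [-9,-17.4,-8.2],
], yaw=[0,0,0,-0.1,-0.2,-0.3,-0.4,-0.5,-0.6,-0.7], gripper=[0,0,0,0,0,0,0,0,0,0])

```text
clock: 19.47
tool_pos: [0.6133, 0.386, 0.1244]
eef_rot: [0.658, 0.271, -0.646, 0.276]
contact_force: [0.3, -0.4, -0.3]
opening: 0.002
```

>>> apply_moves([
  [0,0,0],
  [0,0,0],
  [0,0,0],
  [0,0,0],
  [0,0,0],
  [0,0,0],
  [0,0,0],
  [0,0,0],
], yaw=[-0.12,-0.24,-0.36,-0.48,-0.6,-0.72,-0.84,-0.87], gripper=[0,0,0,0,0,0,0,0])

```text
clock: 20.13
tool_pos: [0.6147, 0.3859, 0.1257]
eef_rot: [0.481, 0.518, -0.47, 0.529]
contact_force: [0.3, -0.4, 0.4]
opening: 0.008
```

```bash
python3 - <<'E'
from h import *
delta([*j2w((24,170)),0.052]); look('t20')
E
```

```text
t 20.13 tcp [0.6147 0.3859 0.1257] jig [ 28.2 174.3] F [ 0.3 -0.4  0.4] open 0.01 ty ang(jig) 0.01 tx [ 0.022  0.001 -1.   ]
delta cm [ 7.36 -0.59  0.41]
```

View pics/t20.png

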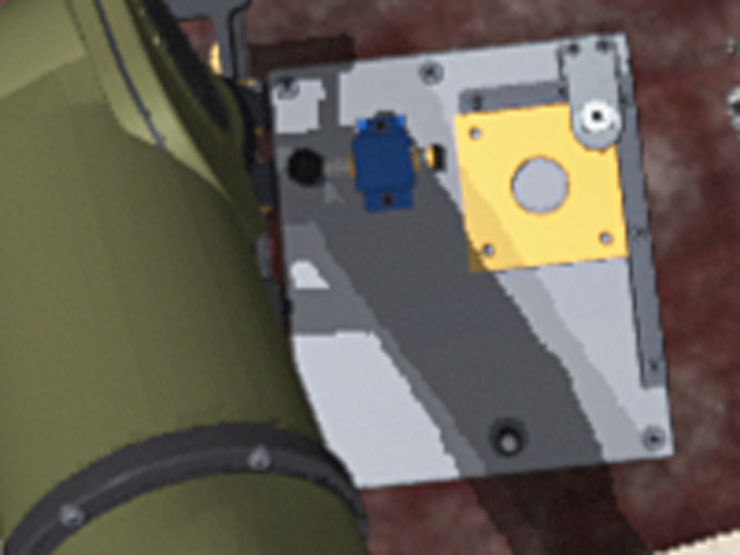

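```bash
python3 - <<'E'
from h import *
c=cam('top');u=(np.array([(455,115),(628,256),(471,272)],float)+.5)/3.7-.5+np.array([200,165])
th,t,r=fit2(np.array([(48,48),(-48,-48),(-48,48)])/1e3,back(u,.024,c))
print(w2j(t),th-J_TH,r*1e3)
E
```

```text
[-0.67728318 -0.59465602] -0.003021945947573504 [[ 0.12192543  0.01822405]
 [-0.01752306  0.11364725]
 [-0.10440236 -0.1318713 ]]
```

>>> apply_moves([
  [2,-0.6,0.2],
  [5,-0.6,0.3],
  [7,-0.6,0.3],
  [7.4,-0.6,0.3],
  [7.4,-0.6,0.3],
  [7.4,-0.6,0.3],
], yaw=[0.01,0.01,0.01,0.01,0.01,0.01], gripper=[0,0,0,0,0,0])

```text
clock: 20.68
tool_pos: [0.6114, 0.3827, 0.0526]
eef_rot: [0.485, 0.515, -0.473, 0.526]
contact_force: [0.3, 0.1, 0.8]
opening: 0.002
```

```bash
python3 - <<'E'
from h import *
st(); look('s21','scene',(150,300,180,420),3.3)
E
```

```text
t 20.68 tcp [0.6114 0.3827 0.0526] jig [ 24.7 171.4] F [0.3 0.1 0.8] open 0.0 ty ang(jig) -0.004 tx [ 0.024  0.001 -1.   ]
```

View pics/s21.png

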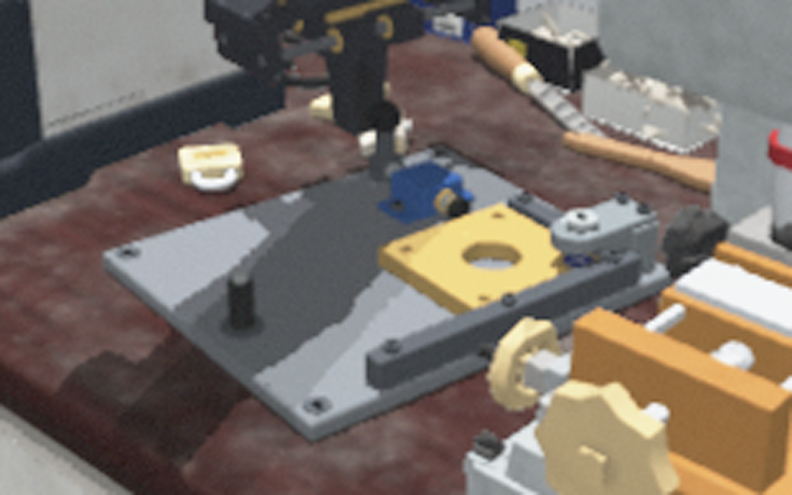

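>>> apply_moves([
  [0,0,0.3],
  [0,0,0.6],
  [0,0,0.8],
  [0,0,0.95],
  [0,0,1.1],
  [0,0,1.2],
  [0,0,1.3],
  [0,0,1.4],
], yaw=[0,0,0,0,0,0,0,0], gripper=[0,0,0,0,0,0,0,0])

```text
clock: 21.4
tool_pos: [0.6129, 0.371, 0.0536]
eef_rot: [0.486, 0.515, -0.471, 0.526]
contact_force: [0.3, 5.4, 1.2]
opening: 0.006
```

>>> apply_moves([
  [0,0,0.1],
  [0,0,0.2],
  [0,0,0.3],
  [0,0,0.4],
  [0,0,0.5],
], yaw=[0,0,0,0,0], gripper=[0,0,0,0,0])

```text
clock: 21.82
tool_pos: [0.613, 0.3688, 0.0537]
eef_rot: [0.487, 0.516, -0.469, 0.526]
contact_force: [0.5, 6.2, -1.0]
opening: 0.003
```

```bash
python3 - <<'E'
from h import *
st(); look('s22','scene',(150,300,180,420),3.3); look('t22')
E
```

```text
t 21.82 tcp [0.613  0.3688 0.0537] jig [ 25.1 157.4] F [ 0.5  6.2 -1. ] open 0.0 ty ang(jig) -0.002 tx [ 0.026  0.009 -1.   ]
```

View pics/t22.png

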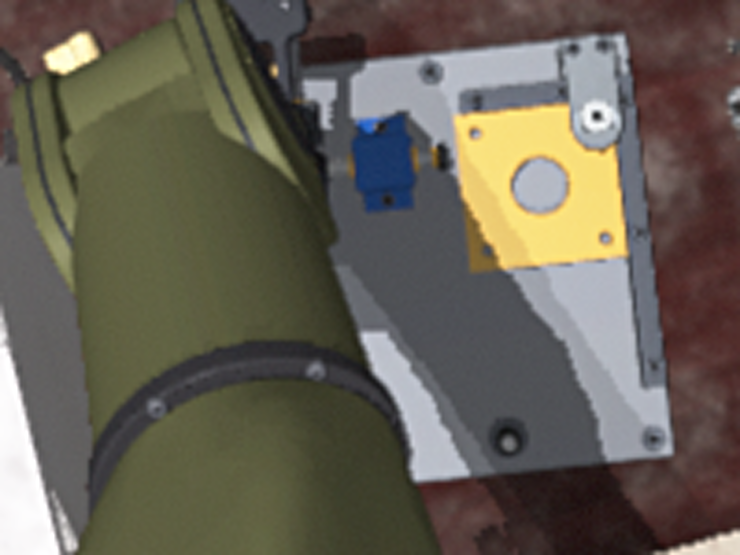

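>>> apply_moves([
  [0,0,0.22],
  [0,0,0.3],
  [0,0,0.38],
  [0,0,0.46],
  [0,0,0.54],
], yaw=[0,0,0,0,0], gripper=[0,0,0,0,0])

```text
clock: 22.33
tool_pos: [0.6133, 0.3658, 0.0537]
eef_rot: [0.487, 0.517, -0.468, 0.525]
contact_force: [1.4, 6.6, -0.9]
opening: 0.004
```

>>> apply_moves([
  [0,0,0.22],
  [0,0,0.28],
  [0,0,0.34],
  [0,0,0.4],
], yaw=[0,0,0,0], gripper=[0,0,0,0])

```text
clock: 22.67
tool_pos: [0.6134, 0.3644, 0.0538]
eef_rot: [0.488, 0.518, -0.467, 0.525]
contact_force: [0.4, 7.1, -1.5]
opening: 0.006
```

```bash
python3 - <<'E'
from h import *
st(); look('t23')
E
```

```text
t 22.67 tcp [0.6134 0.3644 0.0538] jig [ 25.1 153. ] F [ 0.4  7.1 -1.5] open 0.01 ty ang(jig) 0.001 tx [ 0.027  0.016 -0.999]
```

View pics/t23.png

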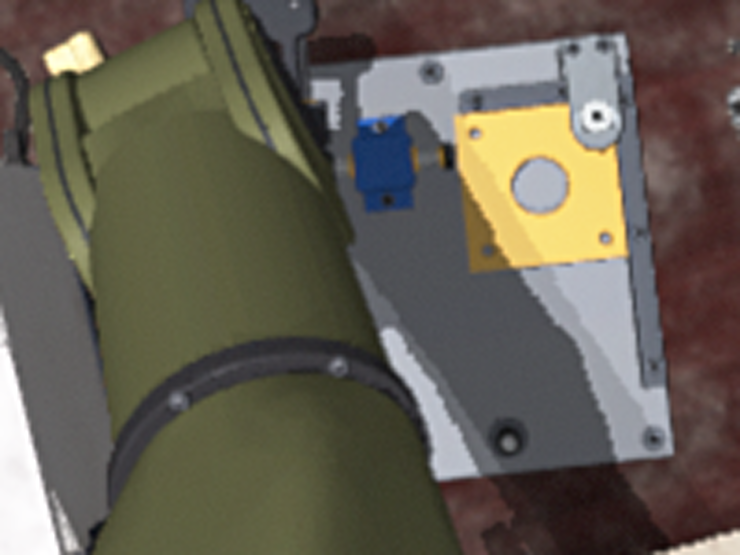

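>>> apply_moves([
  [0,0,0.24],
  [0,0,0.3],
  [0,0,0.36],
  [0,0,0.42],
], yaw=[0,0,0,0], gripper=[0,0,0,0])

```text
clock: 23.05
tool_pos: [0.6136, 0.3627, 0.0538]
eef_rot: [0.489, 0.519, -0.465, 0.524]
contact_force: [0.2, 5.7, -1.2]
opening: 0.003
```

>>> apply_moves([
  [0,0,0.24],
  [0,0,0.3],
  [0,0,0.36],
  [0,0,0.42],
], yaw=[0,0,0,0], gripper=[0,0,0,0])

```text
clock: 23.38
tool_pos: [0.6136, 0.3617, 0.0539]
eef_rot: [0.49, 0.521, -0.463, 0.524]
contact_force: [-0.5, 8.5, -1.7]
opening: 0.007
```

```bash
python3 - <<'E'
from h import *
st(); look('t24')
E
```

```text
t 23.38 tcp [0.6136 0.3617 0.0539] jig [ 25.  150.2] F [-0.5  8.5 -1.7] open 0.01 ty ang(jig) 0.004 tx [ 0.028  0.024 -0.999]
```

View pics/t24.png

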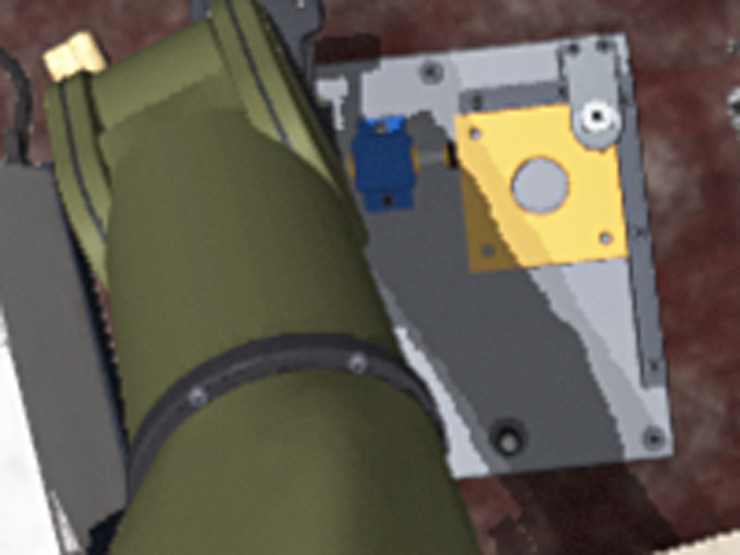

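>>> apply_moves([
  [0,0,0.28],
  [0,0,0.34],
  [0,0,0.4],
  [0,0,0.44],
], yaw=[0,0,0,0], gripper=[0,0,0,0])

```text
clock: 23.77
tool_pos: [0.6137, 0.3612, 0.0539]
eef_rot: [0.491, 0.522, -0.461, 0.523]
contact_force: [0.3, 8.2, -2.6]
opening: 0.004
```

>>> apply_moves([
  [0,0,0.35],
  [0,0,0.45],
  [0,0,0.5],
  [0,0,0.5],
], yaw=[0,0,0,0], gripper=[0,0,0,0])

```text
clock: 24.1
tool_pos: [0.6137, 0.3612, 0.0541]
eef_rot: [0.492, 0.524, -0.459, 0.522]
contact_force: [1.4, 8.8, -2.0]
opening: 0.008
```

>>> apply_moves([
  [0,0,0.5],
  [0,0,0.65],
  [0,0,0.75],
  [0,0,0.75],
], yaw=[0,0,0,0], gripper=[0,0,0,0])

```text
clock: 24.43
tool_pos: [0.6136, 0.3611, 0.0542]
eef_rot: [0.494, 0.527, -0.454, 0.521]
contact_force: [0.9, 13.4, -4.1]
opening: 0.007
```

```bash
python3 - <<'E'
from h import *
st(); look('t25');look('s25','scene',(130,280,220,420),3.7)
E
```

```text
t 24.43 tcp [0.6136 0.3611 0.0542] jig [ 25.  149.7] F [ 0.9 13.4 -4.1] open 0.01 ty ang(jig) 0.011 tx [ 0.032  0.047 -0.998]
```

View pics/s25.png

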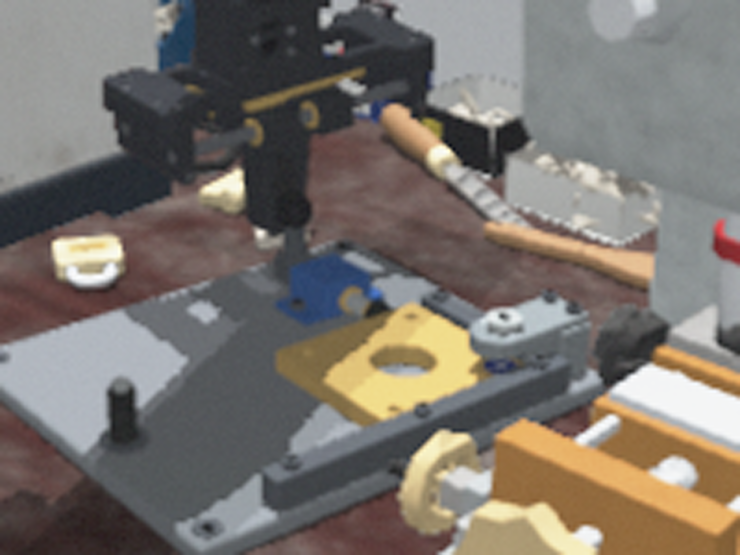

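View pics/t25.png

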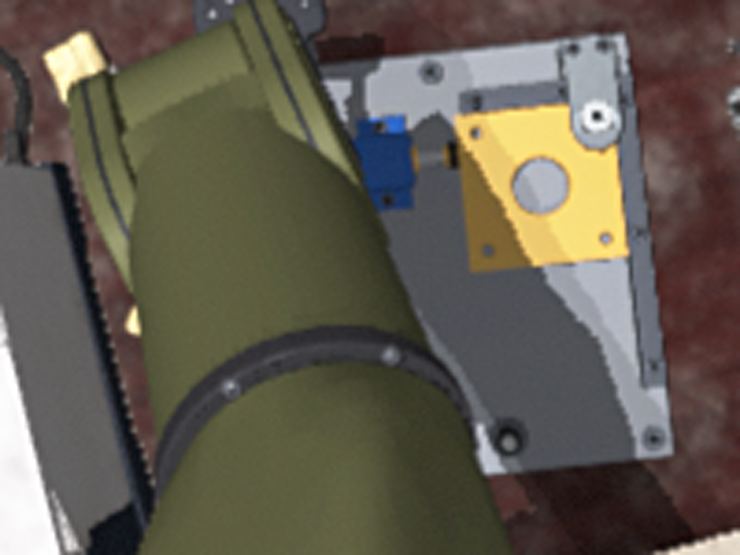

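>>> apply_moves([
  [0,0,0.5],
  [0,0,0.7],
  [0,0,0.85],
  [0,0,0.85],
], yaw=[0,0,0,0], gripper=[0,0,0,0])

```text
clock: 24.87
tool_pos: [0.6136, 0.361, 0.0543]
eef_rot: [0.497, 0.53, -0.45, 0.52]
contact_force: [1.4, 13.7, -4.1]
opening: 0.005
```

>>> apply_moves([
  [0,0,0],
  [0,0,-0.4],
  [0,0,-1],
  [0,0,-1.6],
  [-1,0,-1.8],
  [-4,0,-1.8],
  [-8,0,-1.8],
  [-10,0,-1.8],
  [-10,0,-1.8],
], yaw=[0,0,0,0,0,0,0,0,0], gripper=[0,0,0,0,0,0,0,0,0])

```text
clock: 25.62
tool_pos: [0.612, 0.3738, 0.162]
eef_rot: [0.5, 0.528, -0.447, 0.521]
contact_force: [1.1, -0.4, 1.1]
opening: 0.006
```

```bash
python3 - <<'E'
from h import *
st(); look('t26');look('s26','scene',(130,280,220,420),3.7)
E
```

```text
t 25.62 tcp [0.612  0.3738 0.162 ] jig [ 24.4 162.5] F [ 1.1 -0.4  1.1] open 0.01 ty ang(jig) 0.013 tx [ 0.043  0.063 -0.997]
```

View pics/s26.png

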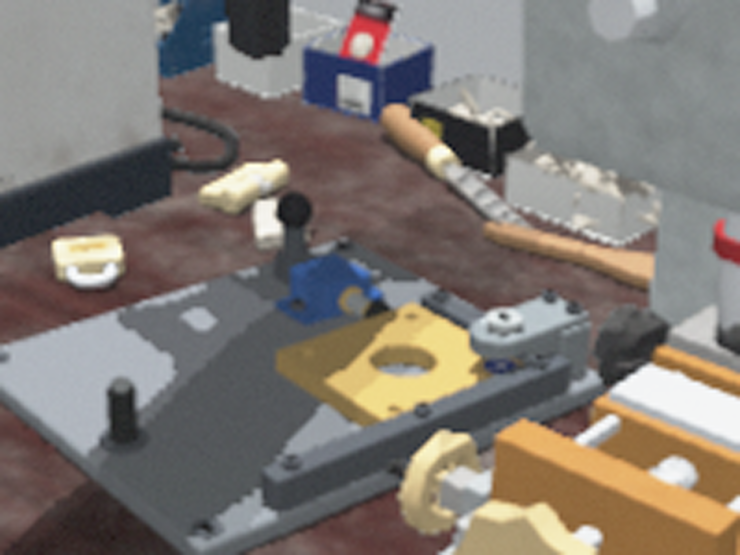

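View pics/t26.png

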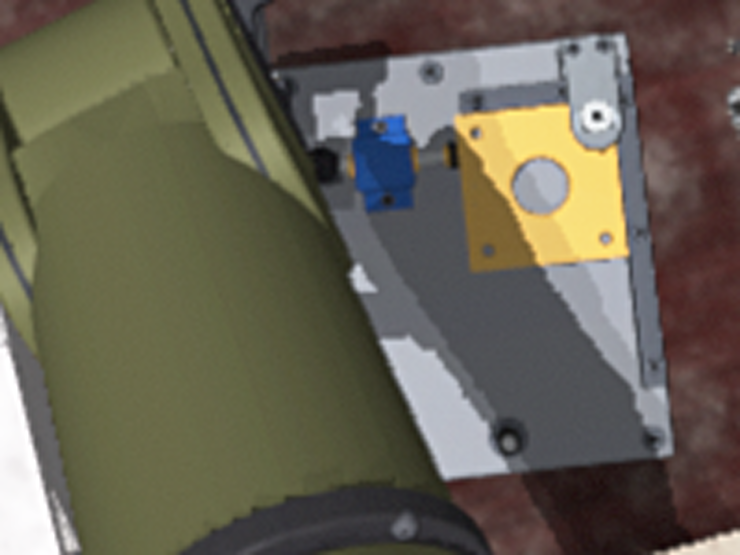

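```bash
python3 - <<'E'
from h import *
snapshot('scene');c=cam('scene')
for t in ('mark','bush','rail_face'):
    for r in spot_point(t,'scene')[:1]: print(t,round(r['score'],2),r['pixel'],w2j(back(r['pixel'],.024,c)[0]))
c=cam('top');u=(np.array([(455,115),(628,256),(471,272)],float)+.5)/3.7-.5+np.array([200,165])
print(st()[0]['clock'])
im=cv2.imread('pics/t26.png');im0=cv2.imread('pics/t20.png')
g=lambda a:cv2.cvtColor(a[90:290,520:640],cv2.COLOR_BGR2GRAY).astype(np.float32)
print(cv2.phaseCorrelate(g(im0),g(im)))
E
```

```text
mark 0.6 [356.3, 230.2] [ 30.61291096 -44.62882492]
bush 0.8 [355.1, 229.7] [ 30.11457657 -41.80893241]
rail_face 0.72 [330.9, 243.2] [-39.50814557 -52.21393939]
t 25.92 tcp [0.6074 0.3725 0.1534] jig [ 19.8 161.6] F [-0.7 -0.1  0.4] open 0.0 ty ang(jig) 0.015 tx [ 0.031  0.057 -0.998]
25.9167
((0.041996727059839145, -0.007649048696691807), 0.8237975562413533)
```

>>> apply_moves([
  [-1,0,0],
  [-1,0,0],
  [-1,0,0],
  [-1,0,0],
  [-1,0,0],
  [-1,0,0],
], yaw=[0,0,0,0,0,0], gripper=[0,0,0,0,0,0])

```text
clock: 26.42
tool_pos: [0.607, 0.3719, 0.1632]
eef_rot: [0.495, 0.53, -0.451, 0.519]
contact_force: [-0.5, -0.2, -0.0]
opening: 0.005
```

```bash
python3 - <<'E'
from h import *
st(); print(finish_job())
E
```

```text
t 26.42 tcp [0.607  0.3719 0.1632] jig [ 19.3 161. ] F [-0.5 -0.2 -0. ] open 0.0 ty ang(jig) 0.015 tx [ 0.03   0.057 -0.998]
the job is handed in; nothing more can be done
None
```

I turned the plate a quarter turn clockwise round the post, slid it along the rail into the corner against the stop, and pushed the clamp in until its foot met the plate. I then backed the arm clear and handed the job in at 26.4 s. The hand-in gives no verdict, so what follows is from my own checks.

- **Seating:** the top camera, measured before clamping, put the plate centre about 0.9 mm from home and the angle within 0.003 rad of square. The picture did not shift when the clamp went on.
- **Mark under the bush:** the bush hides most of the mark. The point detector in the scene view put the two within about 1 pixel (about 3 mm), too coarse to confirm the 2.5 mm limit. I rely on the plate bearing on both the rail and the stop, each at about 6.7 N.
- **Pushing forces:** the readings I took while pushing the plate never passed about 8.5 N. I read the force only at the end of each move, so a short peak between readings would not show.
- **Clamp:** it stopped at about 10 to 12 mm of travel and resisted at 13.7 N on the handle. With about 6 N of plunger friction, that is roughly 7 N on the plate. The force left after I let go was not measured; I expect up to about 6 N.
- **Things round the jig:** the padlock, lock cylinder and oil bottle were not touched on any planned path. I did not measure their positions again at the end.

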